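# Clear the jam in the tin feeder

### The arm

A 6-joint arm with a two-finger parallel gripper is mounted at the origin on a cart in front of the work surface, level with it; the furniture and walls round the work are solid. World frame = base frame: x ahead of the robot, y to its left, z up, the work surface at z = 0. Lengths are in m, angles in rad, forces in N, time in s.
With the tool pointing down it reaches from about 0.425 to 0.95 m from the base axis. Payload 3.5 kg.
Tool frame: the origin (TCP) lies on the centre line of the jaws, within the pads' length; the fingertips stand 19 mm ahead of it and the grasp point (between the pads) is the TCP; z points along the fingers, y is the line along which they close (so a half turn about z gives the same grasp; the last joint's range is limited). The gripper opens to 85 mm and grips with 20 to 120 N. Pads are 22 mm wide; open, the fingers measure 114 mm over their backs; the gripper's body (76 mm by 85 mm) begins 54 mm behind the grasp point. The pads swing forward as they close: fully open they stand 13 mm farther back than shut.
Start: joints at [1.008, 0.286, 1.577, -0, 1.279, -0.15], TCP at [0.271, 0.618, 0.25] pointing down, gripper open.
Joint ranges: [-2.77, 2.77], [-0.9, 2.22], [0.21, 2.48], [-1.53, 4.67], [0.24, 2.81], [-2.84, 2.84]. Speed limits (rad/s): [2.79, 2.79, 3.14, 3.14, 3.14, 3.14].

### API

Orientations are given as a unit quaternion [x, y, z, w].
In Python, from plant import status, cams, ctrl gives the robot as it stands.
- The arm moves only by the shell command python3 -m inch 'ROWS' [FORCE]. ROWS is JSON, a list of rows, each a list of 3 entries, a list of its own where there are three numbers: the opening, from -1 (shut) to 1 (fully open), then the shift along the tool's x, y, z in cm, then the turn about the tool's z in rad. In form: [[jaw, [dx, dy, dz], twist], ...]. A call has 1 to 20 rows; each row is the pose to reach, as a shift and turn from the pose commanded when the call began, along the tool's axes at that moment; what a row does not reach only later rows make up. A row lasts 1/10 s, in which the tool goes at most 50 mm and 8.59 degrees, less where a joint would pass 70% of its speed; a pose out of reach is approached as far as the arm can. A call with a gripper value outside its range is refused whole. The fingers move at their own pace and stop on an object; FORCE is the grip in N (left out, the last holds). Time passes only in rows, so rows that repeat a pose let the fingers close. It gives the time, the measured TCP pose, the force and the opening at its end, in the units of the state.
- status.get_state(): the state, without advancing time (a new reading comes with each control period).
- cams.read_camera(name): name is "scene" or "top" or "wrist"; returns the picture (420x560x3 uint8, blue, green, red); there is no depth.
- cams.calibration(name): a dict with "camera_matrix" (3x3 intrinsics, pixels), "cam_to_world" (4x4, takes a point from camera to world coordinates); the wrist camera has in their place "mount" (4x4, takes a point from camera to tool coordinates, whose origin is the TCP and whose axes are the flange's). Camera axes: x right, y down, z forward; pixel columns grow to the right and rows downward; lengths in m; the calibration is good to about 2 mm. A picture is of the moment at which its call begins: read the wrist's pose just before it. calibration takes no time and is no camera call.
- ctrl.sign_off(): hands the job in, once; it reports no verdict.
The state is a dict: "time": time; "qpos": joint angles; "dq": joint speeds; "joint_efforts": joint torques, N m; "eef_pos": TCP position; "tcp_rot": TCP orientation; "contact_force": force on the tool from outside, world axes, zero at the start; "wrist_torque": the same for the moment, N m; "opening": opening from 0.0 (shut) to 1.0 (fully open).
Only numpy, scipy, OpenCV 4.12 (cv2) and the standard library are available. Lean on these libraries where they do the work, as an engineer would, in place of code of your own. Each camera call takes 0.05 s, during which the arm holds its last target. There are 200 camera calls.

### The job

Two tins have jammed side by side in the funnel of the wooden tin feeder. Without lifting any tin, nudge the taller one straight back until it is well clear of the funnel (by well over half its width), then slide the shorter one past it into the narrow lane and push it and the tin already in there fully home, so that they touch each other and the wooden stop at the end; keep them pressed there lightly (about 8 N) for a second. Be gentle: never press a tin with more than 20 N, do not tip the tins, and leave the jar lid and the teaspoon alone.

Things in the scene. Friction and masses are not known exactly. Their poses are not given: they have to be found in the camera images.
- feeder: floorless bamboo tray, fixed, walls 30 mm high, 7 thick. Inside: bay 122 mm wide from the rear wall at y = -185 mm to y = -47; straight funnel walls narrowing to 68 mm at y = 0 (throat); lane 68 wide, closed by a fixed stop block whose face lies anywhere from y = 136 to 144 (set by hand, not reported: feel for it). Origin on the worktop, mid-throat; y axis along the lane to the end wall (roughly to the robot's left), x across, z up
- short_tin_mid (a point): round food tin, plain paper sleeve, steel ends, 60 mm in diameter, standing on the worktop, loose; point on its axis half-way up, z up. 45 mm high, 160 g. Starts beside the tall tin on either side, its centre 56 mm behind the throat; ends in the lane behind the lane tin (home: centre 46 to 54 mm beyond the throat)
- tall_tin_mid (a point): round food tin, plain paper sleeve, steel ends, 60 mm in diameter, standing on the worktop, loose; point on its axis half-way up, z up. 62 mm high, about 220 g. The blocking piece: 61 mm across from the short tin, 56 mm behind the throat. To go back 30 mm or more (best 50; room for 95); a fingertip fits in the funnel before it
- lane_tin_mid (a point): round food tin, plain paper sleeve, steel ends, 60 mm in diameter, standing on the worktop, loose; point on its axis half-way up, z up. 45 mm high, 160 g. In the lane, 7 to 31 mm short of the stop (home: centre 106 to 114 mm beyond the throat). Tins slide at 1 to 3 N; at the stop the force rises by 5 N or more per mm
- tall_tin: the tall tin; origin at the centre of its underside. While it stands beside the short tin the two fill the bay but for 2 mm, and pushing the short one forward locks both by friction, the force rising at once
- short_tin: the short tin; origin at the centre of its underside. A finger driven in between the two tins wedges them apart against the side walls. Its funnel wall leads it to the lane when it is pushed from behind, slantwise along that wall (30 degrees from the lane's direction)
- lane_tin: the tin in the lane; origin at the centre of its underside
- jar_lid: bystander: red plastic lid, 64 mm across, 19 mm high, lying just behind the rear wall of the feeder; origin at its underside
- tea_spoon: bystander: steel teaspoon, 139 mm long, lying to the left beyond the feeder's end; origin at its underside
Things that resemble listed ones, but are neither listed nor needed, are in the scene too. Leave any purple look-alike of the short_tin alone.

How it is judged:
By the outcome, as a careful person would: the job done as asked, in the order asked, and still so for the second after the job is handed in, with the robot touching nothing.
It also fails if it takes over 72 s, if anything falls off the work surface, if the arm or the gripper's body presses on something with over 40 N, if the wrist force passes 120 N, or if a joint passes its speed limit or range.

## Working session

There is one attempt and no reset: what is moved stays moved. The work goes in short steps, Python scripts to look and compute and a shell command to move; the robot and the scene stay as the last step left them, time stands still between calls to the robot, and variables do not carry over. Pictures are saved under pics/ and viewed, on a budget of 10 in all, crops included, one or two more only if the job needs it, and the job is handed in when it is done.

```bash
ls; mkdir -p pics; python3 - <<'E'
from plant import status,cams
import cv2,numpy as np
np.set_printoptions(precision=4,suppress=True)
print(status.get_state())
for n in ("top","scene"):
    im=cams.read_camera(n); cv2.imwrite(f"pics/{n}0.png",im); c=cams.calibration(n); print(n,c)
E
```

```text
pics
{'time': 0.0, 'qpos': array([ 1.008 ,  0.2872,  1.5782, -0.    ,  1.2786, -0.15  ]), 'dq': array([-0.0007, -0.0003, -0.0005, -0.0014,  0.0027,  0.0007]), 'joint_efforts': array([ -0.0002, -40.5977, -29.2628,  -0.0002,   0.0057,  -0.    ]), 'eef_pos': array([0.2704, 0.6178, 0.2489]), 'tcp_rot': array([ 0.2049,  0.9788, -0.0011, -0.0004]), 'contact_force': array([0.7947, 0.2145, 0.8493]), 'wrist_torque': array([ 0.0069, -0.0263,  0.0101]), 'opening': 0.995604215555461}
top {'camera_matrix': array([[506.0197,   0.    , 265.4913],
       [  0.    , 506.0197, 205.0048],
       [  0.    ,   0.    ,   1.    ]]), 'cam_to_world': array([[-0.0149, -0.9964,  0.0829,  0.3849],
       [-0.9999,  0.0153,  0.0037,  0.1036],
       [-0.005 , -0.0829, -0.9965,  1.3171],
       [ 0.    ,  0.    ,  0.    ,  1.    ]])}
scene {'camera_matrix': array([[409.4552,   0.    , 280.1045],
       [  0.    , 409.4552, 208.8292],
       [  0.    ,   0.    ,   1.    ]]), 'cam_to_world': array([[ 0.6079, -0.5252,  0.5954, -0.1262],
       [-0.7939, -0.4117,  0.4474, -0.3303],
       [ 0.0102, -0.7447, -0.6673,  0.7271],
       [ 0.    ,  0.    ,  0.    ,  1.    ]])}
```

View pics/top0.png

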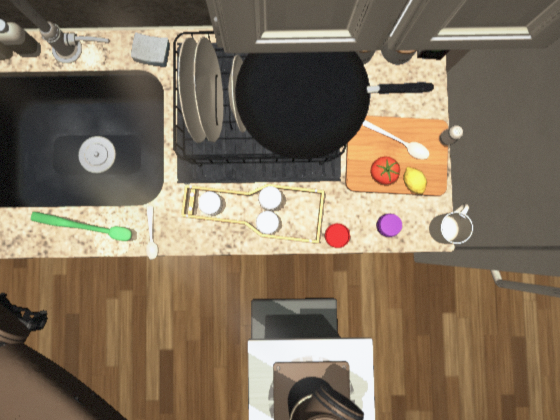

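View pics/scene0.png

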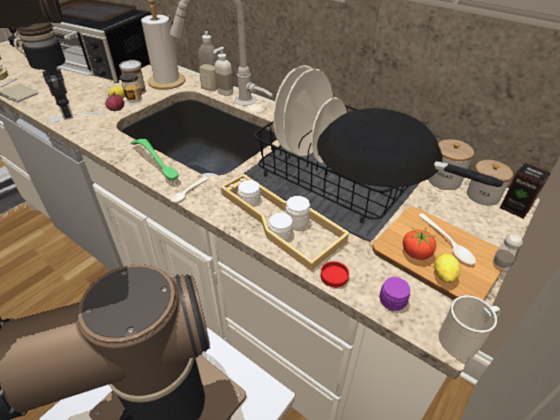

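The top view shows the feeder from (183,188) at the lane end to (322,243) at the rear. The lane tin is at (209,203), one tin at (270,198) that looks taller in the scene view, and the other at (268,222). The lid is at (337,236) and the spoon at (152,235). A purple look-alike stands outside the feeder at (390,225); I'll leave it alone. Next, an enlarged crop to confirm these.

```bash
cat > h.py <<'E'
import numpy as np,cv2
from plant import cams,status
from scipy.spatial.transform import Rotation as R
def pix2w(n,uv,z,T=None):
    c=cams.calibration(n);K=c["camera_matrix"];T=c["cam_to_world"] if T is None else T
    d=T[:3,:3]@np.linalg.inv(K)@np.array([*uv,1.]);o=T[:3,3]
    return o+d*(z-o[2])/d[2]
def w2pix(n,p,T=None):
    c=cams.calibration(n);K=c["camera_matrix"];T=c["cam_to_world"] if T is None else T
    q=K@(T[:3,:3].T@(np.asarray(p)-T[:3,3]));return q[:2]/q[2]
E
python3 - <<'E'
import cv2
a=cv2.imread("pics/top0.png")[180:255,175:350];cv2.imwrite("pics/crop1.png",cv2.resize(a,None,fx=4.5,fy=4.5,interpolation=cv2.INTER_CUBIC))
from h import *
np.set_printoptions(precision=4,suppress=True)
for n,u in dict(end=(183,200),rear=(322,214),a=(270,198),b=(268,222),lane=(209,203)).items(): print(n,pix2w("top",u,.045))
E
```

```text
end [0.5067 0.3166 0.045 ]
rear [ 0.4659 -0.0335  0.045 ]
a [0.5084 0.0967 0.045 ]
b [0.4478 0.1027 0.045 ]
lane [0.4981 0.2509 0.045 ]
```

View pics/crop1.png

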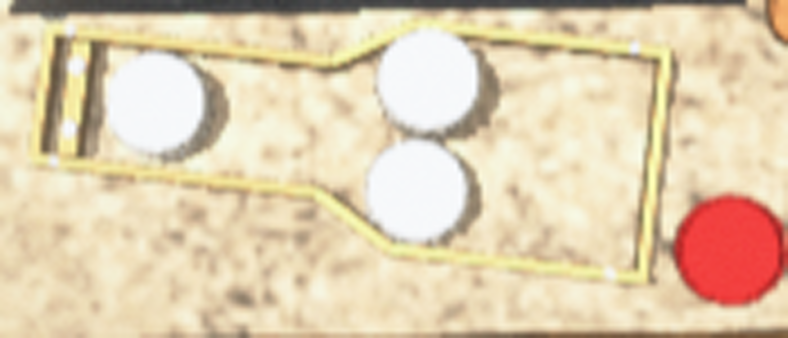

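```bash
cat >> h.py <<'E'
def F2W(t,p): 
    c,s=np.cos(t[2]),np.sin(t[2]); p=np.asarray(p,float); return np.array([t[0]+c*p[0]-s*p[1],t[1]+s*p[0]+c*p[1]])
def W2F(t,p):
    c,s=np.cos(t[2]),np.sin(t[2]); d=np.asarray(p,float)[:2]-t[:2]; return np.array([c*d[0]+s*d[1],-s*d[0]+c*d[1]])
E
python3 - <<'E'
from h import *
from scipy.optimize import least_squares
np.set_printoptions(precision=4,suppress=True)
u=lambda c:(175+(c[0]+.5)/4.5-.5,180+(c[1]+.5)/4.5-.5)
P=[((668,52),(64.5,-188.5)),((643,278),(-64.5,-188.5)),((330,62),(37.5,0)),((318,191),(-37.5,0)),((420,27),(64.5,-47)),((388,248),(-64.5,-47))]
W=[pix2w("top",u(c),.03)[:2] for c,_ in P];Fp=[np.array(f)/1e3 for _,f in P]
f=lambda t:np.concatenate([F2W(t,a)-b for a,b in zip(Fp,W)])
s=least_squares(f,[.5,.15,.1]);t=s.x;print("frame",t);print((s.fun.reshape(-1,2)*1e3).round(1).tolist())
for n,c,z in(("tall",(428,80),.062),("short",(417,190),.045),("lane",(156,104),.045),("lid",(730,250),.019),("endU",(50,32),.03),("endL",(38,160),.03),("stop",(87,100),.03)):
    w=pix2w("top",u(c),z);print(n,w,W2F(t,w)*1e3)
st=status.get_state();Rm=R.from_quat(st['tcp_rot']).as_matrix();print(Rm);print(cams.calibration("wrist"))
E
```

```text
frame [ 0.4858  0.1569 -0.1325]
[[-0.4, 0.8], [-0.4, 0.7], [0.5, -0.9], [-0.6, 1.4], [1.8, 0.4], [-0.8, -2.5]]
tall [0.5083 0.0975 0.062 ] [ 30.0808 -55.9876]
short [0.4482 0.1045 0.045 ] [-30.332  -56.9503]
lane [0.4988 0.2502 0.045 ] [ 0.4729 94.1438]
lid [ 0.4127 -0.073   0.019 ] [ -42.1185 -237.5738]
endU [0.5422 0.3121 0.03  ] [ 35.3358 161.2129]
endL [0.4693 0.319  0.03  ] [-37.8518 158.456 ]
stop [0.503  0.2911 0.03  ] [ -0.7476 135.2616]
[[-0.916   0.4012 -0.0011]
 [ 0.4012  0.916  -0.0018]
 [ 0.0003 -0.0022 -1.    ]]
{'camera_matrix': array([[312.7127,   0.    , 278.3429],
       [  0.    , 312.7127, 208.3898],
       [  0.    ,   0.    ,   1.    ]]), 'mount': array([[-0.0011, -0.9638, -0.2668,  0.0673],
       [ 1.    , -0.0013,  0.0007, -0.0005],
       [-0.0011, -0.2668,  0.9638, -0.1224],
       [ 0.    ,  0.    ,  0.    ,  1.    ]])}
```

The fit agrees with the description: tall tin at feeder (30,-56), short at (-30,-57), lane tin at (0.5,94), all in mm and with about 1 mm residual. Next I'll work out the first move, a hover over the funnel in front of the tall tin with the jaws shut, tool x along feeder y and tool y along feeder x.

```bash
cat >> h.py <<'E'
T=np.array([.4858,.1569,-.1325])
def rep(goal=None,z=None):
    s=status.get_state();M=R.from_quat(s['tcp_rot']).as_matrix();p=s['eef_pos']
    yaw=np.arctan2(M[1,0],M[0,0]);c,sn=np.cos(T[2]),np.sin(T[2]);f=s['contact_force']
    print("t %.2f feeder mm"%s['time'],(W2F(T,p)*1e3).round(1),"z %.1f"%(p[2]*1e3),"yaw err to feeder y %.4f"%(yaw-(T[2]+np.pi/2)),"tilt",M[:2,2].round(4),"F feeder",np.round([c*f[0]+sn*f[1],-sn*f[0]+c*f[1],f[2]],2),"open %.2f"%s['opening'])
    if goal is not None:
        g=np.array([*F2W(T,np.array(goal)/1e3),z/1e3]);print("shift cm",(M.T@(g-p)*100).round(2),"rad",np.hypot(g[0],g[1]).round(3))
E
python3 -c "
from h import *
rep((15,-11),150)"
```

```text
t 0.10 feeder mm [-274.3  428.4] z 249.0 yaw err to feeder y 1.2905 tilt [-0.0011 -0.0018] F feeder [-0.75  0.67 -0.7 ] open 1.00
shift cm [-39.97 -34.2    9.97] rad 0.52
```

```bash
python3 -m inch '[[-1,[-5,-4,1],0.15],[-1,[-9,-8,2],0.3],[-1,[-13,-11,3],0.45],[-1,[-17,-15,4],0.6],[-1,[-21,-18,5],0.75],[-1,[-25,-21.5,6],0.9],[-1,[-29,-25,7],1.05],[-1,[-33,-28,8],1.15],[-1,[-37,-32,9],1.25],[-1,[-40,-34.2,10],1.29],[-1,[-40,-34.2,10],1.29],[-1,[-40,-34.2,10],1.29],[-1,[-40,-34.2,10],1.29],[-1,[-40,-34.2,10],1.29],[-1,[-40,-34.2,10],1.29]]' 40; python3 - <<'E'
from h import *
rep((15,-11),150)
s=status.get_state();im=cams.read_camera("wrist")
M=np.eye(4);M[:3,:3]=R.from_quat(s['tcp_rot']).as_matrix();M[:3,3]=s['eef_pos'];W=M@cams.calibration("wrist")["mount"];np.save("W1.npy",W)
# overlay predicted feeder outline (inner, top) + tins
o=im.copy();Z=.03
for sg in(1,-1):
    L=[(sg*61,-185),(sg*61,-47),(sg*34,0),(sg*34,140)]
    pts=np.array([w2pix("wrist",[*F2W(T,np.array(q)/1e3),Z],W) for q in L]).round().astype(int)
    cv2.polylines(o,[pts],False,(255,0,255),1)
for c,z in(((30,-56),.062),((-30,-57),.045),((0,94),.045)):
    a=np.linspace(0,6.28,60);pts=np.array([w2pix("wrist",[*F2W(T,np.array([c[0]+30*np.cos(b),c[1]+30*np.sin(b)])/1e3),z],W) for b in a]).round().astype(int);cv2.polylines(o,[pts],True,(0,0,255),1)
cv2.imwrite("pics/wrist1.png",cv2.resize(o,(784,588)))
E
```

```text
time: 1.6
eef_pos: [0.4995, 0.1458, 0.1506]
tcp_rot: [0.752, 0.66, 0.0, 0.0]
contact_force: [-0.2, -0.1, -0.6]
opening: 0.001
t 1.60 feeder mm [15.1 -9.2] z 150.6 yaw err to feeder y 0.0025 tilt [0.0003 0.0002] F feeder [-0.23 -0.17 -0.58] open 0.00
shift cm [-0.18 -0.01  0.06] rad 0.52
```

View pics/wrist1.png

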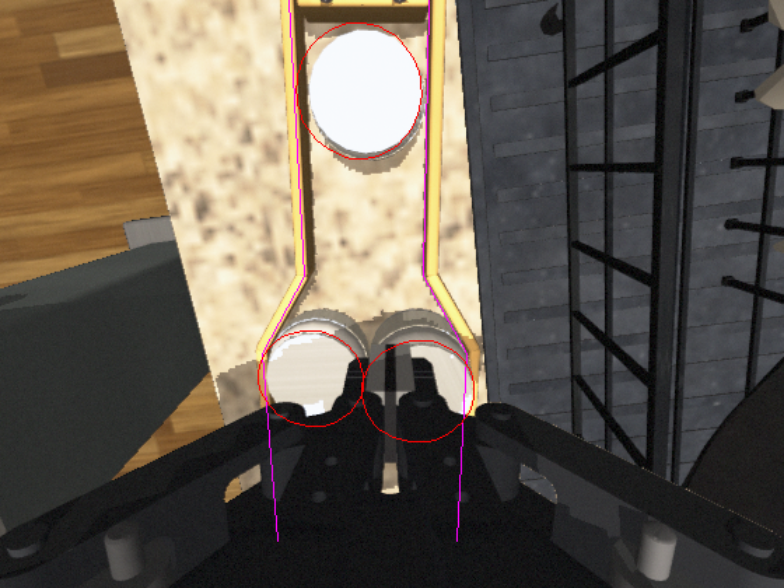

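The overlay agrees with the picture to within 1–2 mm: throat corners at about (305,275) and (428,275), short tin at (312,375), tall at (418,385), lane tin at (365,92). I'll lower the shut fingers into the gap in front of the tall tin.

```bash
python3 -m inch '[[-1,[0,0,3],0],[-1,[0,0,6],0],[-1,[0,0,8],0],[-1,[0,0,9],0],[-1,[0,0,10],0],[-1,[0,0,11],0],[-1,[0,0,11.5],0],[-1,[0,0,12],0],[-1,[0,0,12],0],[-1,[0,0,12],0]]'; python3 -c "
from h import *
rep()"
```

```text
time: 2.65
eef_pos: [0.5003, 0.1446, 0.0306]
tcp_rot: [0.752, 0.659, 0.0, 0.0]
contact_force: [0.6, -0.6, 0.8]
opening: 0.003
t 2.65 feeder mm [ 16.  -10.3] z 30.6 yaw err to feeder y 0.0004 tilt [0.0006 0.0001] F feeder [ 0.64 -0.48  0.76] open 0.00
```

```bash
python3 -m inch '[[-1,[-0.2,0.1,0],0],[-1,[-0.4,0.3,0],0],[-1,[-0.6,0.3,0],0],[-1,[-0.8,0.4,0],0],[-1,[-1.0,0.5,0],0],[-1,[-1.2,0.6,0],0],[-1,[-1.2,0.6,0],0]]'; python3 -c "
from h import *
rep()"
```

```text
time: 3.35
eef_pos: [0.5045, 0.1316, 0.0303]
tcp_rot: [0.752, 0.659, 0.0, 0.0]
contact_force: [-0.1, 0.9, 0.5]
opening: -0.001
t 3.35 feeder mm [ 21.9 -22.6] z 30.3 yaw err to feeder y 0.0004 tilt [ 0.0005 -0.0002] F feeder [-0.23  0.92  0.49] open -0.00
```

```bash
python3 -m inch '[[-1,[-0.2,0.1,0],0],[-1,[-0.4,0.2,0],0],[-1,[-0.6,0.3,0],0],[-1,[-0.8,0.4,0],0],[-1,[-1.0,0.5,0],0],[-1,[-1.2,0.6,0],0],[-1,[-1.4,0.7,0],0],[-1,[-1.6,0.7,0],0],[-1,[-1.8,0.7,0],0],[-1,[-2.0,0.7,0],0]]'; python3 -m inch '[[-1,[-0.3,0,0],0],[-1,[-0.6,0,0],0],[-1,[-0.9,0,0],0],[-1,[-1.2,0,0],0],[-1,[-1.5,0,0],0],[-1,[-1.8,0,0],0],[-1,[-2.1,0,0],0],[-1,[-2.3,0,0],0],[-1,[-2.3,0,0],0]]';python3 -c "
from h import *
rep()"
```

```text
time: 4.35
eef_pos: [0.5087, 0.1109, 0.0304]
tcp_rot: [0.752, 0.659, 0.0, 0.0]
contact_force: [0.9, 0.6, -0.8]
opening: -0.004
time: 5.25
eef_pos: [0.5055, 0.088, 0.0303]
tcp_rot: [0.752, 0.659, -0.0, 0.0]
contact_force: [-0.1, -0.3, 0.1]
opening: -0.004
t 5.25 feeder mm [ 28.7 -65.7] z 30.3 yaw err to feeder y 0.0003 tilt [-0.0001 -0.0003] F feeder [-0.08 -0.32  0.08] open -0.00
```

```bash
python3 -m inch '[[-1,[0.3,0,0],0],[-1,[0.5,0,0],0],[-1,[0.5,0,-2],0],[-1,[0.5,0,-6],0],[-1,[0.5,0,-10],0],[-1,[0,0,-14],0],[-1,[-4,-3,-15],0],[-1,[-8.4,-6,-15],0],[-1,[-8.4,-6,-15],0],[-1,[-8.4,-6,-15],0],[-1,[-8.4,-6,-15],0]]'; python3 - <<'E'
from h import *
rep()
s=status.get_state();im=cams.read_camera("wrist");cv2.imwrite("pics/w2raw.png",im);cv2.imwrite("pics/t2raw.png",cams.read_camera("top"))
M=np.eye(4);M[:3,:3]=R.from_quat(s['tcp_rot']).as_matrix();M[:3,3]=s['eef_pos'];W=M@cams.calibration("wrist")["mount"]
o=im.copy()
for sg in(1,-1):
    L=[(sg*61,-185),(sg*61,-47),(sg*34,0),(sg*34,140)]
    pts=np.array([w2pix("wrist",[*F2W(T,np.array(q)/1e3),.03],W) for q in L]).round().astype(int)
    cv2.polylines(o,[pts],False,(255,0,255),1)
for c,z in(((30,-106.7),.062),((-30,-57),.045),((0,94),.045)):
    a=np.linspace(0,6.28,60);pts=np.array([w2pix("wrist",[*F2W(T,np.array([c[0]+30*np.cos(b),c[1]+30*np.sin(b)])/1e3),z],W) for b in a]).round().astype(int);cv2.polylines(o,[pts],True,(0,0,255),1)
cv2.imwrite("pics/wrist2.png",cv2.resize(o,(784,588)))
E
```

```text
time: 6.35
eef_pos: [0.4357, 0.0133, 0.1806]
tcp_rot: [0.752, 0.659, 0.0, 0.0]
contact_force: [-0.1, 1.1, -0.1]
opening: 0.001
t 6.35 feeder mm [ -30.7 -148.9] z 180.6 yaw err to feeder y 0.0007 tilt [0.0008 0.0002] F feeder [-0.28  1.09 -0.11] open 0.00
```

View pics/wrist2.png

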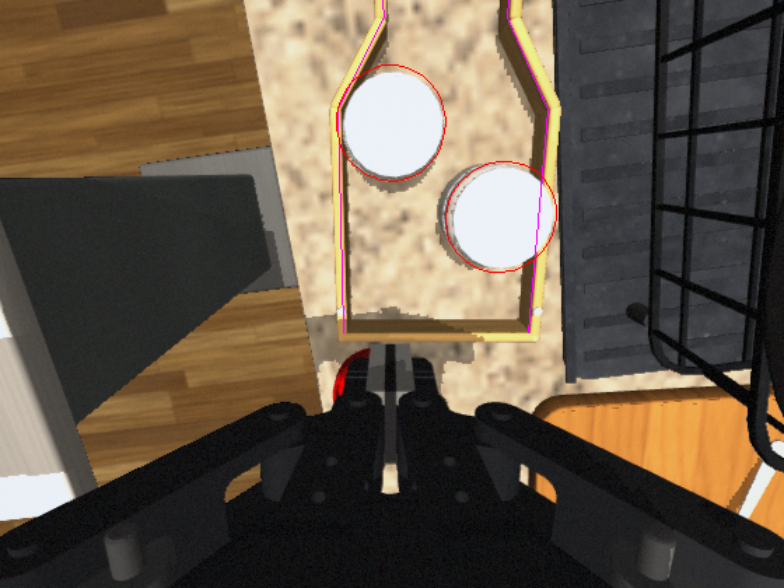

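Both tins are where the overlay predicts: tall at (500,218), about feeder (30,-107), so about 50 mm back, and short still at (393,125). Next the fingers go down behind the short tin.

```bash
python3 -m inch '[[-1,[4.4,-0.5,0],0],[-1,[4.4,-0.5,4],0],[-1,[4.4,-0.5,8],0],[-1,[4.4,-0.5,10],0],[-1,[4.4,-0.5,12],0],[-1,[4.4,-0.5,13],0],[-1,[4.4,-0.5,14],0],[-1,[4.4,-0.5,14.5],0],[-1,[4.4,-0.5,15],0],[-1,[4.4,-0.5,15],0],[-1,[4.4,-0.5,15],0]]'; python3 -c "
from h import *
rep()"; python3 -m inch '[[-1,[0.3,0,0],0],[-1,[0.5,0,0],0],[-1,[0.7,0.1,0],0],[-1,[0.9,0.2,0],0],[-1,[1.1,0.3,0],0],[-1,[1.3,0.4,0],0],[-1,[1.5,0.5,0],0],[-1,[1.7,0.6,0],0]]'; python3 -c "
from h import *
rep()"
```

```text
time: 7.55
eef_pos: [0.4364, 0.0571, 0.0308]
tcp_rot: [0.752, 0.659, 0.0, 0.0]
contact_force: [0.2, 0.4, 0.2]
opening: 0.0
t 7.55 feeder mm [ -35.8 -105.4] z 30.8 yaw err to feeder y 0.0004 tilt [ 0.0011 -0.0001] F feeder [0.19 0.41 0.22] open 0.00
time: 8.35
eef_pos: [0.4445, 0.0732, 0.0305]
tcp_rot: [0.752, 0.659, 0.0, 0.0]
contact_force: [1.1, -2.7, 0.8]
opening: -0.004
t 8.35 feeder mm [-29.9 -88.4] z 30.5 yaw err to feeder y 0.0006 tilt [ 0.0006 -0.0004] F feeder [ 1.4  -2.53  0.8 ] open -0.00
```

```bash
python3 -m inch '[[-1,[0.2,0.12,0],0],[-1,[0.4,0.23,0],0],[-1,[0.6,0.35,0],0],[-1,[0.8,0.46,0],0],[-1,[1.0,0.58,0],0],[-1,[1.2,0.7,0],0],[-1,[1.4,0.8,0],0],[-1,[1.6,0.92,0],0],[-1,[1.8,1.04,0],0],[-1,[2.0,1.15,0],0]]'; python3 -m inch '[[-1,[0.2,0.12,0],0],[-1,[0.4,0.23,0],0],[-1,[0.6,0.35,0],0],[-1,[0.8,0.46,0],0],[-1,[1.0,0.58,0],0],[-1,[1.2,0.7,0],0],[-1,[1.4,0.8,0],0],[-1,[1.6,0.95,0],0],[-1,[1.8,1.1,0],0],[-1,[2.0,1.25,0],0],[-1,[2.2,1.4,0],0]]'; python3 - <<'E'
from h import *
rep()
cv2.imwrite("pics/w3.png",cams.read_camera("wrist"))
E
```

```text
time: 9.35
eef_pos: [0.4583, 0.0917, 0.0303]
tcp_rot: [0.752, 0.659, 0.0, 0.0]
contact_force: [-0.4, -2.4, 1.3]
opening: 0.0
time: 10.45
eef_pos: [0.4747, 0.112, 0.0302]
tcp_rot: [0.752, 0.659, -0.0, -0.001]
contact_force: [0.2, -1.8, 0.6]
opening: -0.002
t 10.45 feeder mm [ -5.1 -46. ] z 30.2 yaw err to feeder y 0.0002 tilt [-0.001   0.0006] F feeder [ 0.4  -1.73  0.63] open -0.00
```

View pics/w3.png

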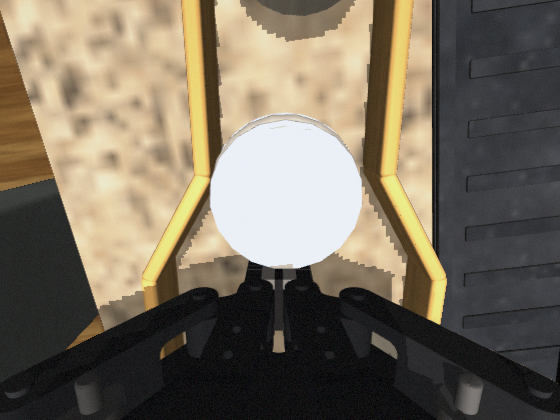

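The short tin is in the throat at pixel (287,193), a little left of the throat's middle (295), and is moving cleanly at about 2 N. I'll push it straight along the lane.

```bash
python3 -m inch '[[-1,[0.2,0.1,0],0],[-1,[0.4,0.2,0],0],[-1,[0.6,0.3,0],0],[-1,[0.8,0.4,0],0],[-1,[1.0,0.5,0],0],[-1,[1.2,0.5,0],0],[-1,[1.4,0.5,0],0],[-1,[1.6,0.5,0],0],[-1,[1.8,0.5,0],0],[-1,[2.0,0.5,0],0]]';  python3 -m inch '[[-1,[0.2,0,0],0],[-1,[0.4,0,0],0],[-1,[0.6,0,0],0],[-1,[0.8,0,0],0],[-1,[1.0,0,0],0],[-1,[1.2,0,0],0],[-1,[1.4,0,0],0],[-1,[1.6,0,0],0]]'; python3 -c "
from h import *
rep()"
```

```text
time: 11.5
eef_pos: [0.4825, 0.1309, 0.0303]
tcp_rot: [0.752, 0.659, -0.0, -0.0]
contact_force: [-1.0, -1.3, -0.1]
opening: -0.002
time: 12.3
eef_pos: [0.4846, 0.1468, 0.0303]
tcp_rot: [0.752, 0.659, 0.0, -0.0]
contact_force: [-0.2, -0.0, -0.4]
opening: 0.0
t 12.30 feeder mm [  0.2 -10.2] z 30.3 yaw err to feeder y 0.0004 tilt [0. 0.] F feeder [-0.21 -0.07 -0.41] open 0.00
```

```bash
python3 -m inch '[[-1,[0.15,0,0],0],[-1,[0.3,0,0],0],[-1,[0.45,0,0],0],[-1,[0.6,0,0],0],[-1,[0.7,0,0],0],[-1,[0.8,0,0],0],[-1,[0.9,0,0],0],[-1,[1.0,0,0],0]]';  python3 -m inch '[[-1,[0.1,0,0],0],[-1,[0.15,0,0],0],[-1,[0.2,0,0],0],[-1,[0.25,0,0],0],[-1,[0.3,0,0],0],[-1,[0.35,0,0],0]]'; python3 -c "
from h import *
rep()"
```

```text
time: 13.1
eef_pos: [0.4859, 0.1565, 0.0303]
tcp_rot: [0.752, 0.659, -0.0, 0.0]
contact_force: [-0.4, -1.2, 0.5]
opening: 0.0
time: 13.7
eef_pos: [0.4864, 0.16, 0.0303]
tcp_rot: [0.752, 0.659, 0.0, -0.0]
contact_force: [-0.3, -1.6, 0.4]
opening: 0.001
t 13.70 feeder mm [0.1 3.2] z 30.3 yaw err to feeder y 0.0004 tilt [-0.  0.] F feeder [-0.09 -1.6   0.38] open 0.00
```

```bash
python3 -m inch '[[-1,[0.04,0,0],0],[-1,[0.08,0,0],0],[-1,[0.1,0,0],0],[-1,[0.1,0,0],0]]'; python3 -m inch '[[-1,[0.04,0,0],0],[-1,[0.08,0,0],0],[-1,[0.1,0,0],0],[-1,[0.1,0,0],0]]' | grep -E 'force|pos'
```

```text
time: 14.1
eef_pos: [0.4865, 0.161, 0.0303]
tcp_rot: [0.752, 0.659, 0.0, -0.0]
contact_force: [0.1, -1.7, -0.5]
opening: -0.0
eef_pos: [0.4866, 0.162, 0.0303]
contact_force: [0.0, -0.8, -0.1]
```

```bash
python3 -m inch '[[-1,[0.04,0,0],0],[-1,[0.08,0,0],0],[-1,[0.08,0,0],0]]' | grep -E 'force|pos'; python3 -c "
from h import *
rep()"
```

```text
eef_pos: [0.4868, 0.1628, 0.0303]
contact_force: [0.0, -2.0, -1.2]
t 14.80 feeder mm [0.2 6. ] z 30.3 yaw err to feeder y 0.0005 tilt [0.0001 0.0001] F feeder [ 0.29 -1.99 -1.18] open 0.00
```

```bash
python3 -m inch '[[-1,[0.04,0,0],0],[-1,[0.08,0,0],0],[-1,[0.08,0,0],0]]' | grep -E 'force|pos'
```

```text
eef_pos: [0.4868, 0.1636, 0.0303]
contact_force: [-0.3, -0.6, 0.3]
```

```bash
python3 -m inch '[[-1,[0.04,0,0],0],[-1,[0.08,0,0],0],[-1,[0.08,0,0],0]]' | grep -E 'force|pos'
```

```text
eef_pos: [0.4869, 0.1643, 0.0303]
contact_force: [-1.5, -1.2, -0.9]
```

```bash
python3 -m inch '[[-1,[0.04,0,0],0],[-1,[0.06,0,0],0],[-1,[0.06,0,0],0]]' | grep -E 'force|pos'
```

```text
eef_pos: [0.487, 0.1643, 0.0303]
contact_force: [-0.3, -5.5, 1.2]
```

The force has jumped to 5.5 N with no advance, so this looks like the stop. I'll bring it up to about 8 N.

```bash
python3 -m inch '[[-1,[0.02,0,0],0],[-1,[0.02,0,0],0],[-1,[0.02,0,0],0]]' | grep -E 'force|pos'
```

```text
eef_pos: [0.4869, 0.1644, 0.0303]
contact_force: [-1.7, -6.7, 0.3]
```

```bash
python3 -m inch '[[-1,[0.01,0,0],0],[-1,[0.02,0,0],0],[-1,[0.02,0,0],0]]' | grep -E 'force|pos'; python3 -c "
from h import *
rep()"; python3 -m inch '[[-1,[0,0,0],0],[-1,[0,0,0],0],[-1,[0,0,0],0],[-1,[0,0,0],0]]' | grep -E 'force|pos'
```

```text
eef_pos: [0.487, 0.1644, 0.0303]
contact_force: [-0.5, -7.8, 1.4]
t 16.30 feeder mm [0.2 7.6] z 30.3 yaw err to feeder y 0.0013 tilt [-0.0008 -0.002 ] F feeder [ 0.54 -7.77  1.44] open 0.00
eef_pos: [0.4869, 0.1644, 0.0303]
contact_force: [-1.1, -6.3, 1.7]
```

```bash
python3 -m inch '[[-1,[0.02,0,0],0],[-1,[0.02,0,0],0],[-1,[0.02,0,0],0],[-1,[0.02,0,0],0]]' | grep -E 'force|pos'; python3 -m inch '[[-1,[0,0,0],0],[-1,[0,0,0],0],[-1,[0,0,0],0],[-1,[0,0,0],0],[-1,[0,0,0],0]]' | grep -E 'force|pos';python3 -m inch '[[-1,[0,0,0],0],[-1,[0,0,0],0],[-1,[0,0,0],0],[-1,[0,0,0],0],[-1,[0,0,0],0]]' | grep -E 'force|pos'; python3 -m inch '[[-1,[0,0,0],0],[-1,[0,0,0],0],[-1,[0,0,0],0],[-1,[0,0,0],0]]' | grep -E 'force|pos'
```

```text
eef_pos: [0.4869, 0.1644, 0.0303]
contact_force: [-0.6, -6.7, 1.8]
eef_pos: [0.4869, 0.1644, 0.0303]
contact_force: [-1.0, -7.4, 1.1]
eef_pos: [0.487, 0.1644, 0.0303]
contact_force: [-0.9, -6.5, 1.3]
eef_pos: [0.4869, 0.1644, 0.0303]
contact_force: [-1.5, -7.1, 2.3]
```

```bash
python3 -m inch '[[-1,[0.02,0,0],0],[-1,[0.03,0,0],0],[-1,[0.03,0,0],0],[-1,[0.03,0,0],0]]' | grep -E 'force|pos'; python3 -m inch '[[-1,[0,0,0],0],[-1,[0,0,0],0],[-1,[0,0,0],0],[-1,[0,0,0],0],[-1,[0,0,0],0]]' | grep -E 'force|pos';python3 -m inch '[[-1,[0,0,0],0],[-1,[0,0,0],0],[-1,[0,0,0],0],[-1,[0,0,0],0],[-1,[0,0,0],0]]' | grep -E 'force|pos'; python3 -m inch '[[-1,[0,0,0],0],[-1,[0,0,0],0],[-1,[0,0,0],0],[-1,[0,0,0],0]]' | grep -E 'force|pos'
```

```text
eef_pos: [0.4869, 0.1644, 0.0303]
contact_force: [-0.5, -8.2, 1.7]
eef_pos: [0.4869, 0.1644, 0.0303]
contact_force: [-1.3, -8.6, 2.7]
eef_pos: [0.487, 0.1644, 0.0303]
contact_force: [-1.1, -8.9, 1.7]
eef_pos: [0.4869, 0.1644, 0.0303]
contact_force: [-1.8, -7.6, 2.8]
```

The force held at about 8.3 N for well over a second. Now I'll back off gently, lift and look.

```bash
python3 -m inch '[[-1,[-0.05,0,0],0],[-1,[-0.15,0,0],0],[-1,[-0.4,0,0],0],[-1,[-0.8,0,0],0],[-1,[-1.2,0,0],0],[-1,[-1.2,0,-3],0],[-1,[-1.2,0,-7],0],[-1,[-1.2,0,-11],0],[-1,[-1.2,0,-14],0],[-1,[-1.2,0,-15],0],[-1,[-1.2,0,-15],0],[-1,[-1.2,0,-15],0]]'; python3 - <<'E'
from h import *
rep()
s=status.get_state();im=cams.read_camera("wrist")
t=cams.read_camera("top")[180:255,175:350]
a=cv2.resize(im,(560,420));b=cv2.resize(t,(560,240),interpolation=cv2.INTER_CUBIC)[:180]
cv2.imwrite("pics/w4.png",cv2.resize(im,(784,588)));cv2.imwrite("pics/t4.png",cv2.resize(t,None,fx=4.5,fy=4.5,interpolation=cv2.INTER_CUBIC))
E
```

```text
time: 21.5
eef_pos: [0.4845, 0.1538, 0.1785]
tcp_rot: [0.752, 0.659, -0.001, -0.001]
contact_force: [0.3, 0.6, 0.1]
opening: -0.001
t 21.50 feeder mm [-0.8 -3.3] z 178.5 yaw err to feeder y 0.0004 tilt [-0.0028 -0.0002] F feeder [0.18 0.67 0.1 ] open -0.00
```

View pics/w4.png

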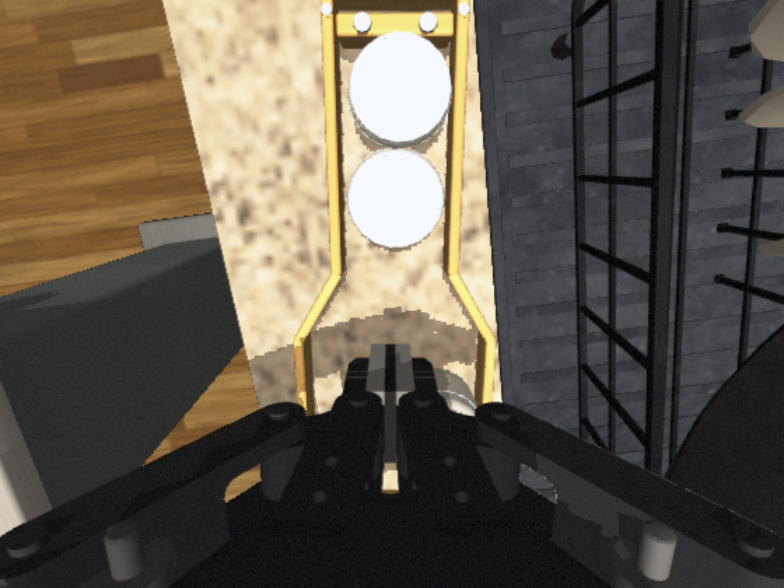

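The lane tin is at (400,88) against the stop and the short tin at (395,198) right behind it. Now a numeric check of both, plus the top view for the tall tin and the bystanders.

```bash
python3 - <<'E'
from h import *
s=status.get_state();M=np.eye(4);M[:3,:3]=R.from_quat(s['tcp_rot']).as_matrix();M[:3,3]=s['eef_pos'];W=M@cams.calibration("wrist")["mount"]
g=cv2.cvtColor(cv2.imread("pics/w4.png"),cv2.COLOR_BGR2HSV)
m=((g[...,2]>215)&(g[...,1]<35)).astype(np.uint8);m=cv2.morphologyEx(m,cv2.MORPH_OPEN,np.ones((5,5)))
cs,_=cv2.findContours(m,0,2)
for c in cs:
    if cv2.contourArea(c)>4000:
        (u,v),ax,_=cv2.fitEllipse(cv2.convexHull(c));p=pix2w("wrist",(u/1.4,v/1.4),.045,W);print((round(u),round(v)),np.round(ax),"feeder",(W2F(T,p)*1e3).round(1))
E
```

```text
(395, 197) [ 95. 100.] feeder [ 1.4 49.3]
(400, 86) [102. 109.] feeder [  3.7 107.3]
```

View pics/t4.png

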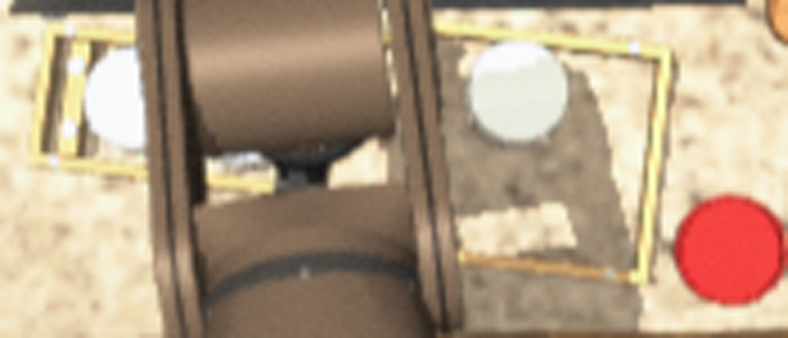

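The top crop shows the lane tin's edge on the stop at about (85,100). The tall tin stands upright at (518,92), well back, and the lid has not moved from (730,250). The robot is clear of everything, so I'll hand in.

```bash
python3 -c "
from plant import ctrl
print(ctrl.sign_off())"
```

```text
the job is handed in; nothing more can be done
None
```

The job is done and handed in at about 22 s of the 72 s allowed. With shut fingers I nudged the tall tin back about 50 mm. I then slid the short tin along its funnel wall into the lane, pushed it and the lane tin to the stop, and held them there at about 8.3 N for over a second. Finally I backed off and lifted clear.

**Last checks**
- **Tins in the lane:** the short tin's centre is about 49 mm beyond the throat and the lane tin's about 107 to 108 mm, both inside their home ranges. The force jumped at the stop with no further advance.
- **Tall tin and lid:** the tall tin is upright at about 50 mm back, and the lid is in its original place.
- **Force:** the highest reading on a tin was about 9 N along the lane. I only read the force at the end of each move, so a brief peak in between would not show.

**Disagreements and gaps**
- The wrist camera put the two tins 58 mm apart, when touching tins must be 60 mm apart. That is about the 2 mm calibration error.
- It also put the lane tin 3.7 mm off the lane's centre line, which is close to the 4 mm of play it has there.
- I did not look at the spoon again at the end, but the arm never worked near it after the opening move.

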